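Zero the broad tally wheel on the woodturner's bench

ROBOT

A 6-joint arm with a two-finger parallel gripper is mounted at the origin on the work surface. World frame = base frame: x ahead of the robot, y to its left, z up, the work surface at z = 0. Lengths are in m, angles in rad, forces in N, time in s.
With the tool pointing down it reaches from about 0.35 to 0.8 m from the base axis. Payload 7.3 kg.
Tool frame: the origin (TCP) lies at the very end of the fingers, on their centre line; the grasp point (between the pads) lies manip.hold_point_z behind it (manip.hold_point_z is the distance from the TCP to the grasp point, in m); z points along the fingers, y is the line along which they close (so a half turn about z gives the same grasp; the last joint's range is limited). The gripper opens to 85 mm and grips with 20 to 120 N. Pads are 22 mm wide; open, the fingers measure 114 mm over their backs; the gripper's body (76 mm by 85 mm) begins 54 mm behind the grasp point. The pads swing forward as they close: fully open they stand 13 mm farther back than shut.
Start: joints at [-0.146, 0.342, 1.524, -0, 1.275, -0.146], TCP at [0.525, 0, 0.231] pointing down, gripper open.
Joint ranges: [-2.53, 2.53], [-0.77, 2.02], [0.04, 2.7], [-1, 4.14], [0.28, 2.66], [-3.11, 3.11]. Speed limits (rad/s): [2.57, 2.57, 3.14, 3.14, 3.14, 3.14].

INTERFACE

Orientations are given as [roll, pitch, yaw] about the fixed x, y, z axes, in that order (R = Rz(yaw) Ry(pitch) Rx(roll)).
In Python, from station import readout, vision, manip gives the robot as it stands. The module is installed in compiled form; this text tells all that it offers.
- The arm moves only by the shell command python3 -m inch 'ROWS'. ROWS is text: rows parted by semicolons, each of 7 numbers parted by spaces: the turn, a rotation vector about the world's x, y, z each as a share of 360 degrees, from -1 to 1, then the shift along the world's x, y, z each as a share of 2.5 cm, from -1 to 1, then the closure, from -1 (fully open) to 1 (shut). A call has 1 to 8 rows; each row shifts and turns the commanded pose from where the row before left it; what a row does not reach is not made up. A row lasts 1/12 s, in which the tool goes at most 41.7 mm and 7.16 degrees, less where a joint would pass 70% of its speed; a pose out of reach is approached as far as the arm can. A call with a number of a shift or a turn outside -1 to 1 is refused whole. A call with a gripper value outside its range is refused whole. The fingers move at their own pace and stop on an object; the grip force is fixed at half the most. Time passes only in rows, so rows that do not move let the fingers close. It gives the time, the measured TCP pose, the force, the opening and the grip force at its end, in the units of the state.
- readout.sense(): the state, without advancing time (a new reading comes with each control period).
- vision.camera(name): name is "scene" or "side" or "wrist"; returns a dict with "pixels" (480x640x3 uint8, red, green, blue), "z_map" (480x640 float32, m along the optical axis (not along the pixel's ray), 0 where there is no reading), "intrinsics" (3x3 intrinsics, pixels), "T" (4x4, takes a point from camera to world coordinates). Camera axes: x right, y up, looking along -z (the intrinsics and any distortion apply to the point x, -y, -z); pixel columns grow to the right and rows downward; lengths in m; the calibration is good to about 2 mm. A picture is of the moment at which its call begins.
- manip.hand_in(): hands the job in; it is judged then, once.
The state is a dict: "time_s": time; "joint_positions": joint angles; "qvel": joint speeds; "effort": joint torques, N m; "ee_pos": TCP position; "tcp_rot": TCP orientation; "wrist_force": force on the tool from outside, world axes, zero at the start; "ft_torque": the same for the moment, N m; "width": finger opening in m; "grasp_force": force on a finger pad.
Only numpy, scipy, OpenCV 4.12 (cv2) and the standard library are available. Lean on these libraries where they do the work, as an engineer would, in place of code of your own. Each camera call takes 0.05 s, during which the arm holds its last target. There are 200 camera calls.

TASK

Two tally counters with ridged thumbwheels are screwed to the turner's bench. Zero the one with the broad wheel for the next batch of bowls: roll its wheel up, ridge by ridge, its top going away from the robot, until its one extra-wide ridge stands straight up at the top. Leave the wheel of the narrow counter as it is.

Things in the scene. Friction and masses are not known exactly. Their poses are not given: they have to be found in the camera images.
- broad_wheel (a joint): Turn of the broad thumbwheel on its level axle, rad. 0: its extra-wide ridge points straight up (the goal); -1.57: it points level towards the robot. Pushing the wheel's top away from the robot raises it. Starts at -1.85 to -1.2, stops at -2.3 and 1.2. Stiff (about 3 N at a ridge), stays where left, no clicks; can be pushed back.
- broad_axle (a point): Centre of the broad wheel, on its axle, 75 mm above the bench. x: level, the way to push the wheel's top; y: along the axle; z: up. Housing: fixed grey trough 156 mm (x) by 84 mm (y), its top 11 mm below this point, but for two cheeks (36 mm long in x, 31 to 38 mm to either side in y) that rise 17 mm above it.
- broad_index (a point): Middle of the outer edge of the broad wheel's extra-wide marking ridge, 62 mm from the axle; turns with the wheel. The drum is 88 mm across and 34 mm wide, with 8 black ridges 45 degrees apart: straight bars along the axle, 7 mm thick, 18 mm proud (to radius 62 mm), 34 mm long; the marking ridge is 56 mm long, overhanging both sides.
- narrow_index (a point): The same point on the other counter, 62 mm from its axle; to be left alone. Same housing and ridge height, but its drum and seven of its ridges are only 12 mm wide along the axle, its marking ridge 30 mm.

How it is judged:
By the outcome, as a careful person would: the job done as asked, in the order asked, and still so for the second after the job is handed in, with the robot touching nothing.
It also fails if it takes over 35 s, if anything falls off the work surface, if the arm or the gripper's body presses on something with over 40 N, if the wrist force passes 120 N, or if a joint passes its speed limit or range.

## Working session

There is one attempt and no reset: what is moved stays moved. The work goes in short steps, Python scripts to look and compute and a shell command to move; the robot and the scene stay as the last step left them, time stands still between calls to the robot, and variables do not carry over. Pictures are saved under pics/ and viewed, at most 10 in all, crops included, and the job is handed in when it is done.

```bash
mkdir -p pics; cat > h.py <<'E'
import numpy as np, cv2
from station import readout, vision, manip
def shot(cam,fn,crop=None,s=1):
    c=vision.camera(cam); im=c["pixels"][:,:,::-1]
    if crop: x0,y0,x1,y1=crop; im=im[y0:y1,x0:x1]
    cv2.imwrite("pics/"+fn,cv2.resize(im,None,fx=s,fy=s,interpolation=cv2.INTER_CUBIC)); np.savez("/tmp/"+fn[:-4]+".npz",**c); return c
def cloud(c):
    z=c["z_map"];K=c["intrinsics"];v,u=np.mgrid[:480,:640]
    p=np.stack([(u-K[0,2])/K[0,0]*z,-(v-K[1,2])/K[1,1]*z,-z],-1)
    return p@np.array(c["T"])[:3,:3].T+np.array(c["T"])[:3,3]
E
python3 - <<'E'
from h import *
a=shot("scene","a.png"); shot("side","b.png")
s=readout.sense(); print(s["ee_pos"],s["tcp_rot"],s["time_s"],manip.hold_point_z)
print(a["T"])
E
```

```text
[5.24627614e-01 9.85569131e-05 2.30686090e-01] [-3.14016176e+00 -2.02961722e-04  1.57086844e+00] 0.1 0.0187
[[-0.54297691 -0.46595495  0.69861438  1.05338664]
 [ 0.83954685 -0.31940342  0.43947986  0.30436937]
 [ 0.018362    0.82514692  0.56461969  0.53014936]
 [ 0.          0.          0.          1.        ]]
```

View pics/a.png

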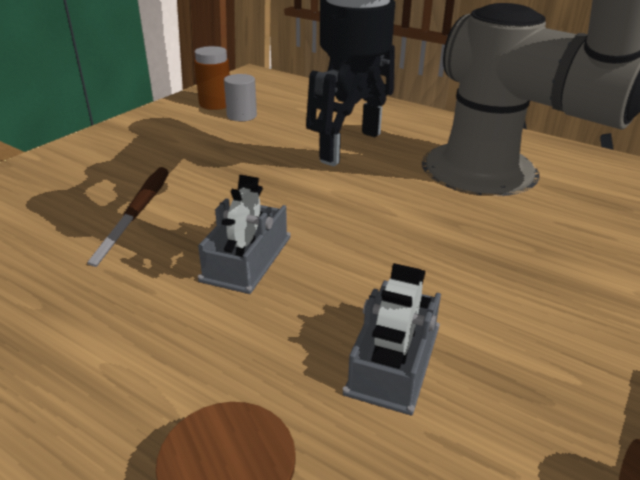

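View pics/b.png

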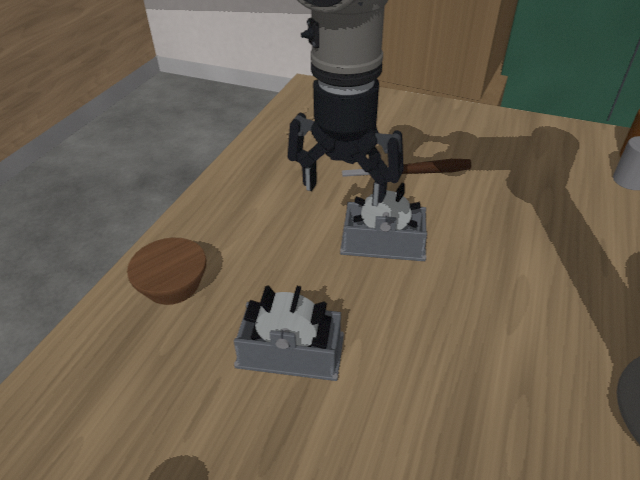

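The scene picture shows the broad counter at about (398,330) and the narrow one at (245,235). In the side view the broad one is at (288,330), and the robot base is off to the right.

```bash
python3 - <<'E'
from h import *
for n,box in(("a",(340,255,450,415)),("b",(225,275,350,385))):
    c=dict(np.load(f"/tmp/{n}.npz")); P=cloud(c); x0,y0,x1,y1=box
    q=P[y0:y1,x0:x1].reshape(-1,3); col=c["pixels"][y0:y1,x0:x1].reshape(-1,3).astype(int)
    m=(q[:,2]>.012)&(c["z_map"][y0:y1,x0:x1].ravel()>0); q=q[m];col=col[m]
    r=cv2.minAreaRect((q[:,:2]*1000).astype(np.float32)); print(n,r,q.min(0),q.max(0))
    h=q[q[:,2]<.067]; r=cv2.minAreaRect((h[:,:2]*1000).astype(np.float32)); print("housing",r, cv2.boxPoints(r).round().tolist())
    w=q[col.min(1)>140]; print("white",len(w),w.mean(0),w.max(0))
    k=q[(col.max(1)<45)&(q[:,2]>.075)]; print("black",len(k),k.max(0))
for n in "ab":
    c=np.load(f"/tmp/{n}.npz"); b=(345,255,445,405) if n=="a" else (225,275,350,385)
    x0,y0,x1,y1=b; cv2.imwrite(f"pics/{n}c.png",cv2.resize(c["pixels"][y0:y1,x0:x1,::-1],None,fx=4,fy=4,interpolation=2)[:600])
E
```

```text
a ((569.7620849609375, 102.13652038574219), (148.10498046875, 84.23651123046875), 13.374015808105469) [0.48987059 0.05064624 0.01201106] [0.64922145 0.15494139 0.1351177 ]
housing ((569.672119140625, 102.23149871826172), (148.28579711914062, 76.22223663330078), 12.941854476928711) [[489.0, 123.0], [506.0, 48.0], [650.0, 82.0], [633.0, 156.0]]
white 1207 [0.58667539 0.11069777 0.10107883] [0.61252906 0.12817848 0.1193647 ]
black 1079 [0.63174912 0.13103164 0.1351177 ]
b ((569.999755859375, 106.01469421386719), (146.5637664794922, 81.57876586914062), 13.317991256713867) [0.4917107  0.05034072 0.01201141] [0.64829986 0.1571831  0.1351385 ]
housing ((570.16748046875, 105.44522094726562), (147.16357421875, 79.01941680908203), 13.918375015258789) [[489.0, 126.0], [508.0, 49.0], [651.0, 85.0], [632.0, 161.0]]
white 443 [0.56013471 0.11600028 0.08474612] [0.606622   0.1301212  0.11911189]
black 854 [0.62979512 0.13349799 0.1351385 ]
```

View pics/ac.png

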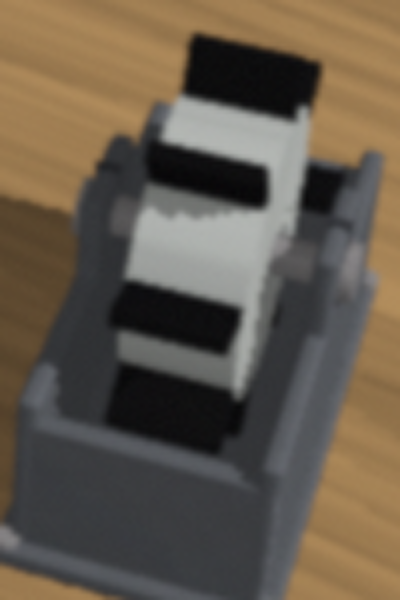

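View pics/bc.png

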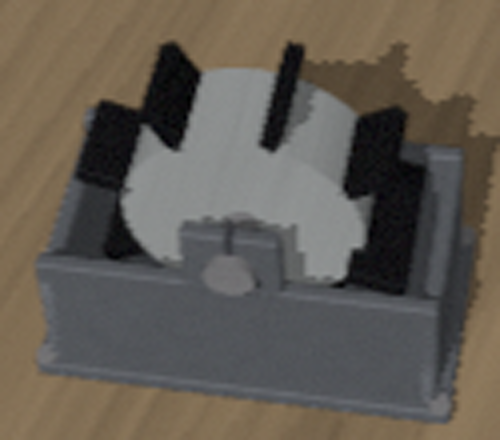

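The crops show four narrow ridges standing above the trough. The long ridge is the low one at the robot end, about (390,225) in the side crop and (325,185) in the scene crop. Next I'll compute the angles in the counter frame.

```bash
cat >> h.py <<'E'
C=np.array([.570,.104,.075]); YAW=np.radians(13.4)
R=np.array([[np.cos(YAW),-np.sin(YAW),0],[np.sin(YAW),np.cos(YAW),0],[0,0,1]])
def ridges(c,box=None):
    P=cloud(c).reshape(-1,3); col=c["pixels"].reshape(-1,3).astype(int)
    q=(P-C)@R; r=np.hypot(q[:,0],q[:,2]); m=(col.max(1)<45)&(r>.046)&(r<.066)&(abs(q[:,1])<.03)&(q[:,2]>-.03)
    q=q[m]; th=np.degrees(np.arctan2(q[:,0],q[:,2]))
    f=np.degrees(np.angle(np.exp(8j*np.radians(th)).mean()))/8
    print("fold",round(f,1))
    for k in range(-3,3):
        s=abs(th-f-45*k)<15
        if s.sum()>8: print(round(f+45*k,1),s.sum(),"th",np.median(th[s]).round(1),"y",np.percentile(q[s,1],[1,99]).round(4),"rmax",np.hypot(q[s,0],q[s,2]).max().round(4))
E
python3 - <<'E'
from h import *
for n in "ab": ridges(dict(np.load(f"/tmp/{n}.npz")))
E
```

```text
fold -14.8
-104.8 46 th -102.6 y [0.0156 0.0265] rmax 0.0627
-59.8 21 th -59.0 y [0.0116 0.0144] rmax 0.0607
-14.8 373 th -14.0 y [-0.0171  0.0152] rmax 0.0615
30.2 261 th 32.1 y [-0.0181  0.0137] rmax 0.0629
75.2 311 th 73.2 y [-0.0185  0.0136] rmax 0.0618
fold -14.9
-104.9 329 th -103.7 y [-0.0274  0.0279] rmax 0.062
-59.9 225 th -58.4 y [-0.0154  0.0168] rmax 0.0616
-14.9 115 th -15.2 y [-0.0171  0.0174] rmax 0.0622
30.1 204 th 28.4 y [-0.0157  0.0164] rmax 0.0618
75.1 209 th 73.9 y [-0.0165  0.0165] rmax 0.0606
```

```bash
R="";python3 -m inch '0 0 -0.0194 0.02 0.47 0 1;0 0 -0.0194 0.02 0.47 0 1;0 0 -0.0194 0.02 0.47 0 1;0 0 -0.0194 0.02 0.47 0 1;0 0 -0.0194 0.02 0.47 0 1;0 0 -0.0194 0.02 0.47 0 1;0 0 -0.0194 0.02 0.47 0 1;0 0 -0.0194 0.02 0.47 0 1' && python3 -m inch '0 0 -0.0194 0 0 0 1;0 0 -0.0194 0 0 0 1;0 0 -0.0194 0 0 0 1;0 0 0 0 0 -0.5 1;0 0 0 0 0 -0.5 1;0 0 0 0 0 -0.5 1;0 0 0 0 0 0 1;0 0 0 0 0 0 1'; python3 - <<'E'
from h import *
s=readout.sense(); print(s["ee_pos"],s["tcp_rot"],s["wrist_force"],s["width"],(s["ee_pos"]-C)@R)
E
```

```text
time_s: 0.77
ee_pos: [0.5288, 0.0946, 0.2309]
tcp_rot: [-3.141, 0.001, 0.59]
wrist_force: [-0.1, 0.0, -0.0]
width: -0.0002
grasp_force: 0.0
time_s: 1.43
ee_pos: [0.5286, 0.094, 0.1933]
tcp_rot: [-3.141, 0.002, 0.23]
wrist_force: [0.6, 1.1, 0.2]
width: 0.0003
grasp_force: 0.0
[0.52857765 0.0939973  0.19325313] [-3.14128006e+00  1.95537813e-03  2.29906725e-01] [0.61224191 1.12340509 0.21853717] 0.0003409761264154294 [-0.04261277 -0.00013085  0.11825313]
```

```bash
python3 -m inch '0 0 0 0 0 -0.7 1;0 0 0 0 0 -0.7 1;0 0 0 0 0 -0.7 1;0 0 0 0 0 -0.66 1;0 0 0 0 0 0 1' && python3 -m inch '0 0 0 0.195 0.046 0 1;0 0 0 0.195 0.046 0 1;0 0 0 0.195 0.046 0 1;0 0 0 0.195 0.046 0 1;0 0 0 0.195 0.046 0 1;0 0 0 0.195 0.046 0 1'; python3 - <<'E'
from h import *
s=readout.sense(); print((s["ee_pos"]-C)@R)
ridges(shot("side","c.png",(180,200,420,400),3))
E
```

```text
time_s: 1.85
ee_pos: [0.5276, 0.094, 0.1228]
tcp_rot: [-3.141, 0.004, 0.23]
wrist_force: [-0.6, 0.1, -0.6]
width: 0.0002
grasp_force: 0.0
time_s: 2.35
ee_pos: [0.5588, 0.101, 0.1254]
tcp_rot: [3.141, -0.0, 0.23]
wrist_force: [-2.7, -0.8, 3.3]
width: 0.0004
grasp_force: 1.7
[-0.01154494 -0.00032577  0.05036924]
fold 3.0
-87.0 373 th -85.6 y [-0.027  0.028] rmax 0.0617
-42.0 197 th -40.2 y [-0.0159  0.0169] rmax 0.0621
3.0 89 th 1.1 y [-0.0004  0.0167] rmax 0.0642
48.0 216 th 46.6 y [-0.0171  0.0164] rmax 0.0614
93.0 172 th 91.9 y [-0.0137  0.0166] rmax 0.0606
```

View pics/c.png

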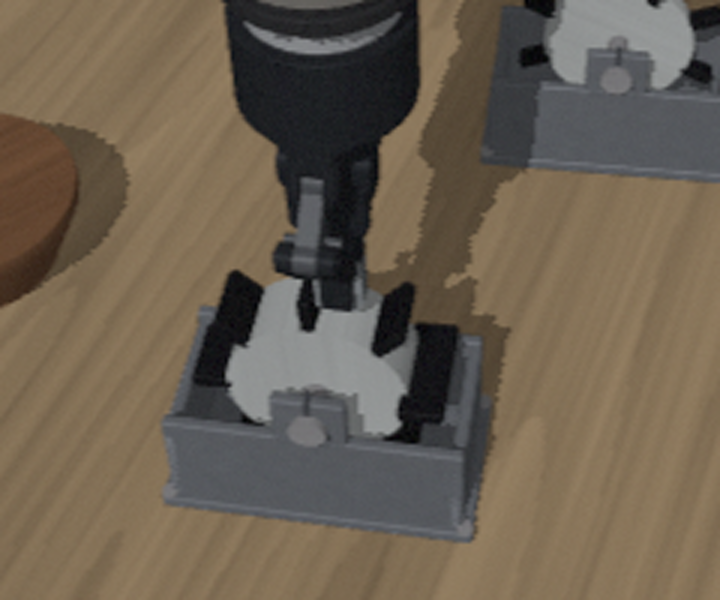

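The finger pushes the top ridge, at (310,300) in the crop, and the marking ridge at (430,370) has come up to about -87°. I'll continue the push.

```bash
python3 -m inch '0 0 0 0.195 0.046 0 1;0 0 0 0.195 0.046 0 1;0 0 0 0.195 0.046 0 1;0 0 0 0.195 0.046 0 1;0 0 0 0 0 0 1' ; python3 - <<'E'
from h import *
s=readout.sense(); print((s["ee_pos"]-C)@R)
ridges(shot("side","d.png"))
E
```

```text
time_s: 2.82
ee_pos: [0.5786, 0.1058, 0.1244]
tcp_rot: [-3.141, -0.0, 0.23]
wrist_force: [-0.6, -1.1, -0.3]
width: -0.0001
grasp_force: 0.3
[ 0.00881406 -0.00026502  0.04942419]
fold -20.7
-110.7 162 th -109.5 y [-0.0156  0.0174] rmax 0.0621
-65.7 365 th -64.1 y [-0.0262  0.0278] rmax 0.062
-20.7 136 th -20.4 y [-0.0163  0.0168] rmax 0.0615
24.3 102 th 22.9 y [-0.0029  0.0164] rmax 0.0649
69.3 212 th 68.0 y [-0.0166  0.0164] rmax 0.0609
```

```bash
python3 -m inch '0 0 0 0 0 0.8 1;0 0 0 0 0 0.8 1;0 0 0 -0.714 -0.17 0 1;0 0 0 -0.714 -0.17 0 1;0 0 0 -0.714 -0.17 0 1;0 0 0 0 0 0 1;0 0 0 0 0 -0.8 1;0 0 0 0 0 -0.8 1' && python3 -m inch '0 0 0 0.2 0.048 0 1;0 0 0 0.2 0.048 0 1;0 0 0 0.2 0.048 0 1;0 0 0 0.2 0.048 0 1;0 0 0 0.2 0.048 0 1;0 0 0 0.2 0.048 0 1;0 0 0 0.2 0.048 0 1;0 0 0 0 0 0 1'; python3 - <<'E'
from h import *
s=readout.sense(); print((s["ee_pos"]-C)@R)
ridges(shot("side","e.png"))
E
```

```text
time_s: 3.53
ee_pos: [0.5265, 0.093, 0.1262]
tcp_rot: [3.14, -0.007, 0.23]
wrist_force: [0.5, 0.2, -0.8]
width: 0.0001
grasp_force: 0.0
time_s: 4.2
ee_pos: [0.5606, 0.1014, 0.1251]
tcp_rot: [3.141, -0.002, 0.23]
wrist_force: [-0.4, 0.6, 0.4]
width: -0.0003
grasp_force: 0.0
[-0.00969524 -0.00033753  0.05012309]
fold 5.2
-84.8 235 th -83.4 y [-0.0165  0.0171] rmax 0.0617
-39.8 305 th -37.8 y [-0.0265  0.0279] rmax 0.0622
5.2 91 th 3.3 y [0.0007 0.0169] rmax 0.0658
50.2 214 th 49.0 y [-0.017   0.0163] rmax 0.0615
95.2 162 th 94.0 y [-0.0123  0.0165] rmax 0.0614
```

```bash
python3 -m inch '0 0 0 0.2 0.048 0 1;0 0 0 0.2 0.048 0 1;0 0 0 0.2 0.048 0 1;0 0 0 0.17 0.04 0 1;0 0 0 0 0 0 1' && python3 -m inch '0 0 0 0 0 0.8 1;0 0 0 0 0 0.8 1;0 0 0 -0.714 -0.17 0 1;0 0 0 -0.714 -0.17 0 1;0 0 0 -0.714 -0.17 0 1;0 0 0 0 0 0 1;0 0 0 0 0 -0.8 1;0 0 0 0 0 -0.8 1' ; python3 - <<'E'
from h import *
s=readout.sense(); print((s["ee_pos"]-C)@R)
ridges(shot("side","f.png")); ridges(shot("scene","f2.png"))
E
```

```text
time_s: 4.67
ee_pos: [0.5794, 0.106, 0.1246]
tcp_rot: [-3.142, -0.001, 0.23]
wrist_force: [-1.1, -0.4, -0.3]
width: 0.0001
grasp_force: 0.3
time_s: 5.33
ee_pos: [0.5274, 0.0932, 0.1262]
tcp_rot: [3.14, -0.007, 0.23]
wrist_force: [-0.1, 1.1, -1.0]
width: 0.0003
grasp_force: 0.0
[-0.04396281 -0.00061573  0.051223  ]
fold -20.2
-110.2 205 th -109.1 y [-0.016   0.0175] rmax 0.062
-65.2 228 th -63.5 y [-0.0157  0.017 ] rmax 0.0616
-20.2 144 th -19.5 y [-0.0051  0.0282] rmax 0.0616
24.8 187 th 23.0 y [-0.0167  0.0161] rmax 0.0617
69.8 216 th 68.7 y [-0.0169  0.0164] rmax 0.0608
fold -20.0
-20.0 608 th -19.2 y [-0.028   0.0245] rmax 0.0647
25.0 286 th 27.0 y [-0.0182  0.0136] rmax 0.0624
70.0 295 th 67.9 y [-0.0187  0.014 ] rmax 0.0619
```

```bash
python3 -m inch '0 0 0 0.2 0.048 0 1;0 0 0 0.2 0.048 0 1;0 0 0 0.2 0.048 0 1;0 0 0 0.2 0.048 0 1;0 0 0 0.2 0.048 0 1;0 0 0 0.1 0.023 0 1;0 0 0 0 0 0 1' && python3 -m inch '0 0 0 -0.4 -0.095 0 1;0 0 0 -0.4 -0.095 0 1;0 0 0 0 0 0.9 1;0 0 0 0 0 0.9 1;0 0 0 -0.9 -0.21 0.9 1;0 0 0 -0.9 -0.21 0.9 1;0 0 0 -0.9 -0.21 0.9 1;0 0 0 0 0 0 1' ; python3 - <<'E'
from h import *
s=readout.sense(); print((s["ee_pos"]-C)@R)
ridges(shot("side","g.png",(200,240,380,390),4)); ridges(shot("scene","g2.png"))
E
```

```text
time_s: 6.02
ee_pos: [0.5535, 0.0998, 0.125]
tcp_rot: [3.141, -0.001, 0.23]
wrist_force: [0.3, -0.0, 0.9]
width: -0.0001
grasp_force: 0.0
time_s: 6.68
ee_pos: [0.4641, 0.0789, 0.2416]
tcp_rot: [3.14, -0.006, 0.23]
wrist_force: [2.1, 0.7, 0.4]
width: -0.0002
grasp_force: 0.0
[-1.08855168e-01  8.39566993e-05  1.66609969e-01]
fold -2.5
-92.5 232 th -91.1 y [-0.0176  0.0173] rmax 0.0617
-47.5 213 th -45.5 y [-0.0164  0.0169] rmax 0.0616
-2.5 193 th -3.9 y [-0.0269  0.0282] rmax 0.0621
42.5 212 th 41.4 y [-0.0167  0.0162] rmax 0.062
87.5 187 th 86.4 y [-0.0161  0.0163] rmax 0.0608
fold -1.9
-46.9 179 th -46.6 y [-0.0172  0.0139] rmax 0.0611
-1.9 620 th -1.1 y [-0.028   0.0248] rmax 0.062
43.1 195 th 43.6 y [-0.0184  0.0144] rmax 0.0617
88.1 387 th 86.3 y [-0.0187  0.0138] rmax 0.0617
```

View pics/g.png

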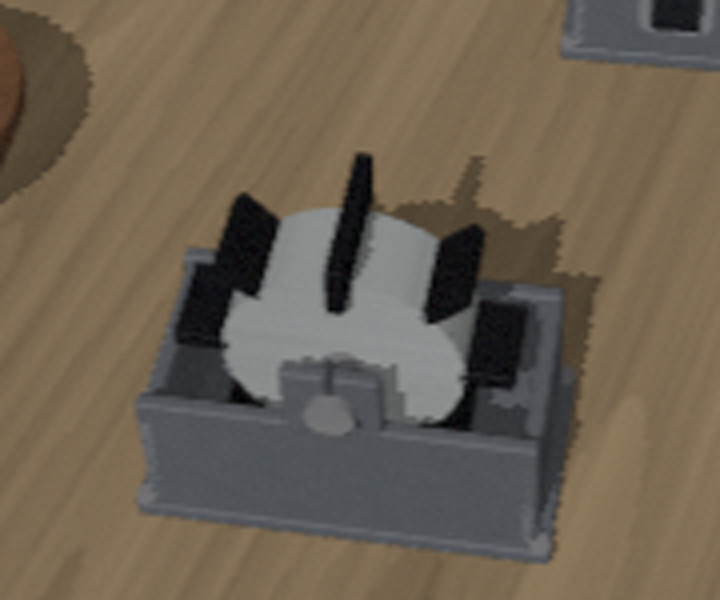

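The marking ridge, at (355,230) in the crop, is near the top and a little short of it. I'll fit a wheel model to both clouds to get the exact angle.

```bash
cat > fit.py <<'E'
from h import *
from scipy.optimize import least_squares
def sdf(q,th):
    x,y,z=q.T; r=np.hypot(x,z)
    d=np.maximum(r-.044,abs(y)-.017)
    for k in range(8):
        a=th+k*np.pi/4; rad=x*np.sin(a)+z*np.cos(a); t=x*np.cos(a)-z*np.sin(a)
        e=np.stack([abs(rad-.052)-.010,abs(t)-.0035,abs(y)-(.028 if k==0 else .017)])
        d=np.minimum(d,np.linalg.norm(np.maximum(e,0),axis=0)+np.minimum(e.max(0),0))
    return d
def fit(names,guess=-2):
    Q=[]
    for n in names:
        c=dict(np.load(f"/tmp/{n}.npz")); P=cloud(c).reshape(-1,3); q=(P-C)@R; col=c["pixels"].reshape(-1,3).astype(int)
        m=(np.hypot(q[:,0],q[:,2])<.068)&(abs(q[:,1])<.030)&(q[:,2]>.012)&(c["z_map"].ravel()>0)&((col.max(1)<45)|(col.min(1)>110)); Q.append(q[m])
    def res(p):
        out=[]
        for i,q in enumerate(Q):
            w=q-p[2+3*i:5+3*i]; s,c_=np.sin(p[1]),np.cos(p[1]); w=np.stack([w[:,0]*c_+w[:,1]*s,-w[:,0]*s+w[:,1]*c_,w[:,2]],1)
            out.append(sdf(w,p[0])*1e3)
        return np.concatenate(out)
    r=least_squares(res,np.r_[np.radians(guess),0,np.zeros(3*len(Q))],loss="soft_l1",x_scale=np.r_[.02,.02,np.full(3*len(Q),.001)])
    print(names,"th",np.degrees(r.x[0]).round(2),"dyaw",np.degrees(r.x[1]).round(2),"off mm",(r.x[2:]*1e3).round(1),"medres",np.median(abs(res(r.x))).round(2))
E
python3 - <<'E'
from fit import *
fit(["g"]);fit(["g2"]);fit(["g","g2"]);fit(["a"],-104);fit(["b"],-104)
E
```

```text
['g'] th -2.15 dyaw -0.5 off mm [ 0.5 -1.2 -2.2] medres 0.49
['g2'] th -2.29 dyaw -0.52 off mm [-2.1 -1.8 -1.9] medres 0.56
['g', 'g2'] th -2.23 dyaw -0.51 off mm [ 0.5 -1.2 -2.2 -2.1 -1.8 -1.9] medres 0.53
['a'] th -104.91 dyaw -0.24 off mm [-2.1 -1.8 -1.9] medres 0.52
['b'] th -104.92 dyaw -0.4 off mm [ 0.5 -1.2 -2.2] medres 0.52
```

```bash
python3 -m inch '0 0 0 0.9 0.21 -0.9 1;0 0 0 0.9 0.21 -0.9 1;0 0 0 0.9 0.21 -0.9 1;0 0 0 0 0 -0.9 1;0 0 0 0 0 -0.9 1;0 0 0 0.3 0.071 0 1;0 0 0 0 0 0 1;0 0 0 0 0 0 1'; python3 - <<'E'
from h import *
s=readout.sense(); print((s["ee_pos"]-C)@R,s["wrist_force"])
E
```

```text
time_s: 7.45
ee_pos: [0.5407, 0.0968, 0.1243]
tcp_rot: [-3.142, 0.0, 0.23]
wrist_force: [0.4, 0.4, 0.2]
width: -0.0002
grasp_force: 0.0
[-0.0301684  -0.00021595  0.0492835 ] [0.3886005  0.44813488 0.15946545]
```

```bash
python3 -m inch '0 0 0 0.2 0.048 0 1;0 0 0 0.2 0.048 0 1;0 0 0 0.1 0.024 0 1;0 0 0 0.05 0.012 0 1;0 0 0 0.04 0.01 0 1;0 0 0 0 0 0 1;0 0 0 0 0 0 1'; python3 - <<'E'
from fit import *
s=readout.sense(); print((s["ee_pos"]-C)@R,s["wrist_force"])
shot("side","i.png"); fit(["i"])
E
```

```text
time_s: 8.03
ee_pos: [0.5547, 0.1002, 0.1249]
tcp_rot: [3.141, -0.0, 0.23]
wrist_force: [-1.1, -0.4, 0.1]
width: -0.0002
grasp_force: 0.6
[-0.01572208 -0.00017282  0.04993538] [-1.10568106 -0.40763667  0.07975893]
['i'] th -1.1 dyaw -0.42 off mm [ 0.3 -1.1 -2.2] medres 0.51
```

```bash
python3 -m inch '0 0 0 0.038 0.009 0 1;0 0 0 0 0 0 1;0 0 0 0 0 0 1' && python3 -m inch '0 0 0 -0.3 -0.071 0 1;0 0 0 -0.5 -0.12 0 1;0 0 0 0 0 0.9 1;0 0 0 0 0 0.9 1;0 0 0 -0.9 -0.21 0.9 1;0 0 0 -0.9 -0.21 0.9 1;0 0 0 -0.9 -0.21 0.9 1;0 0 0 0 0 0 1' ; python3 - <<'E'
from fit import *
shot("side","j.png"); shot("scene","j2.png",(180,150,460,420),2.2); fit(["j"]);fit(["j2"]);fit(["j","j2"])
E
```

```text
time_s: 8.33
ee_pos: [0.5555, 0.1003, 0.1248]
tcp_rot: [3.141, 0.0, 0.23]
wrist_force: [-2.8, -0.7, 2.7]
width: 0.0001
grasp_force: 1.2
time_s: 9.0
ee_pos: [0.4667, 0.0796, 0.2414]
tcp_rot: [3.14, -0.006, 0.23]
wrist_force: [1.5, 0.5, 0.5]
width: -0.0001
grasp_force: 0.0
['j'] th -0.34 dyaw -0.59 off mm [ 0.4 -1.2 -2.2] medres 0.47
['j2'] th -0.36 dyaw -0.58 off mm [-2.1 -1.8 -1.9] medres 0.6
['j', 'j2'] th -0.35 dyaw -0.59 off mm [ 0.4 -1.2 -2.2 -2.1 -1.8 -1.9] medres 0.54
```

View pics/j2.png

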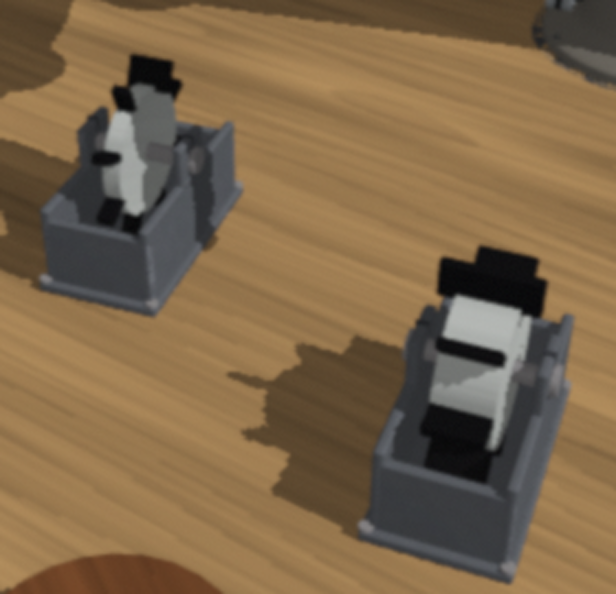

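The long marking ridge, at (490,285), now stands upright at about -0.35°. The narrow counter, at (140,170), is untouched and the arm is clear.

```bash
python3 -c "
from station import manip; print(manip.hand_in())"
```

```text
the job is handed in; nothing more can be done
None
```

The broad counter is zeroed and handed in: its extra-wide ridge stands within about 0.4° of straight up, as measured from both cameras; the narrow wheel was left alone, and the run took about 9 s of the 35 s allowed.

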